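# Trace the chamber's lid seam with the leak probe

### The job

Take the leak probe from its fork stand and guide its tip slowly along the black lid seam of the aluminium chamber, from the end beside the round gas fitting, round the three sides, to the end beside the square block: keep the tip within 1 cm of the seam all the way, touching lightly or just above it, at about 3 cm a second (10 is too fast), without pressing hard. Then hang the probe upright by its collar in the fork of its stand again and let go, leaving the other things on the table where they are.

Things in the scene. Friction and masses are not known exactly. Their poses are not given: they have to be found in the camera images.
- probe: Leak probe, upright stylus 136 mm long, 90 g. Origin at its tip, z up along it. Steel cone 4 mm wide at z 0 to 12 mm at z 30, 12 mm round shaft to z 60; grey collar 40 mm wide, z 60 to 66; black square grip 22 x 22 mm, z 66 to 130, flats facing its x and y axes; small steel cap. At the start it hangs by its collar in the fork, tip 30 mm above the table.
- stand: Fixed fork stand. Origin on the table under the fork's middle, z up. Two level tines along x, from x -25 to +35 mm, 12 mm wide, tops at z 90, 8 mm thick; 24 mm gap between them (y -12 to +12), open above, below and to -x, closed at x +35 by a cross bar on a post, tops also at z 90. The collar rests across the tines, shaft in the gap, tip then at z 30 mm. Base 90 x 100 x 10 mm.
- chamber: Fixed aluminium box 160 (x) x 170 (y) x 60 mm high, white lid panel on top. Origin under its centre on the table, z up; latch side -x, hinge barrel (to z 68) along y at x +60 mm. The seam is a black 6 mm strip flush with the flat top (z 60): a U with square corners, centre line (x, y) = (35, 65), (-60, 65), (-60, -65), (35, -65) mm, traced from the port's end to the block's.
- port: Round steel gas fitting 20 mm wide, 18 mm high (upper 8 mm: 12 mm wide), fixed on the chamber's top behind one end of the seam, at chamber x +60 mm, y +65 or -65 mm (it varies). Origin at the centre of its underside, 60 mm above the table. The tracing starts at this end.
- block: Square steel block 20 x 20 x 18 mm, fixed on the chamber's top behind the other end of the seam (chamber x +60 mm, y on the other side from the gas fitting). Origin at the centre of its underside. The tracing ends at this end.
- beaker: Bystander: empty glass beaker, 60 mm wide, 80 mm high. Origin at the centre of its underside.
- dish: Bystander: closed clear culture dish, 60 mm wide, 15 mm high. Origin at the centre of its underside.
- bottle_a: Bystander: small amber bottle with a red cap, 34 mm wide, 72 mm high. Origin at the centre of its underside.
- bottle_b: Bystander: amber bottle with a white cap, 38 mm wide, 85 mm high. Origin at the centre of its underside.
- tipbox: Bystander: closed pipette-tip box, 85 x 120 x 60 mm, grey below and white above. Origin at the centre of its underside.
- screwdriver: Bystander: screwdriver 150 mm long lying on the table along its own x axis. Origin at its middle, on the table.
Mind the look-alikes: they are no part of the job. There is more than one size of the probe; the one meant has the size given above.

How it is judged:
By the outcome, as a careful person would: the job done as asked, in the order asked, and still so for the second after the job is handed in, with the robot touching nothing.
It also fails if it takes over 72 s, if anything falls off the work surface, if the arm or the gripper's body presses on something with over 40 N, if the wrist force passes 120 N, or if a joint passes its speed limit or range.

### The arm

A 6-joint arm with a two-finger parallel gripper is mounted at the origin on the work surface. World frame = base frame: x ahead of the robot, y to its left, z up, the work surface at z = 0. Lengths are in m, angles in degrees, forces in N, time in s.
With the tool pointing down it reaches from about 0.4 to 0.825 m from the base axis. Payload 7 kg.
Tool frame: the origin (TCP) lies midway between the tips of the shut fingers; the grasp point (between the pads) lies 19 mm behind it (r.grip_depth is the distance from the TCP to the grasp point, in m); z points along the fingers, y is the line along which they close (so a half turn about z gives the same grasp; the last joint's range is limited). The gripper opens to 88 mm and grips with 3 to 60 N. Pads are 19 mm wide; open, the fingers measure 130 mm over their backs; the gripper's body (78 mm by 193 mm) begins 47 mm behind the grasp point.
Start: joints at [-54.597, 20.546, 0.682, 0, -70.136, -16.507], TCP at [0.219, -0.639, 0.227] pointing down, gripper open.
Joint ranges: [-176.03, 176.03], [-82.01, 121.73], [-58.28, 71.71], [-173.87, 95.51], [-174.79, -0.11], [-173.66, 173.66]. Speed limits (degrees/s): [136.94, 136.94, 172.46, 180, 180, 180].

### API

Orientations are given as [roll, pitch, yaw] about the fixed x, y, z axes, in that order (R = Rz(yaw) Ry(pitch) Rx(roll)).
In Python, from plant import r, capture, close_job, search_frame, outline_of gives the robot as it stands.
- The arm moves only by the shell command python3 -m creep 'ROWS' [FORCE]. ROWS is JSON, a list of rows, each a list of 7 numbers: the finger opening in mm, from 0 to 87.6, then the shift along the world's x, y, z in units of 25 mm (1.0 is 25 mm), then the turn, a rotation vector about the world's x, y, z in degrees. In form: [[hand, x, y, z, ax, ay, az], ...]. A call has 1 to 8 rows; each row shifts and turns the commanded pose from where the row before left it; what a row does not reach is not made up. A row lasts 1/12 s, in which the tool goes at most 41.7 mm and 7.16 degrees, less where a joint would pass 70% of its speed; a pose out of reach is approached as far as the arm can. A call is refused whole if a number of a shift passes 1 or a number of a turn 7.16, either way. A call with a gripper value outside its range is refused whole. The fingers move at their own pace and stop on an object; FORCE is the grip in N (left out, the last holds). Time passes only in rows, so rows that do not move let the fingers close. It gives the time, the measured TCP pose, the force, the opening and the grip force at its end, in the units of the state.
- r.get_state(): the state, without advancing time (a new reading comes with each control period).
- capture(name): name is "scene" or "side" or "wrist"; returns a dict with "frame" (420x560x3 uint8, red, green, blue), "K" (3x3 intrinsics, pixels), "k1" (the pictures are not rectified: a ray, as slopes to the right and down, at radius r is drawn at 1 + k1 r^2 times it, then the intrinsics apply), "origin" and "rotation" of the camera in the world. Camera axes: x right, y down, z forward; pixel columns grow to the right and rows downward; lengths in m; the calibration is good to about 2 mm. A picture is of the moment at which its call begins. There is no depth.
- close_job(): hands the job in; it is judged then, once.
Trained networks look in a picture, given as the dict that the camera call returned (one of the last four; its "shot" number tells which), for a name from the list of things; names that differ only in an ending like _2 or _b are one class to them, and where a whole thing is asked for, a point or a joint stands for the part that bears it (a point fixed in the world has none). Each returns a list of dicts, best first, with "conf" (0 to 1); they miss things now and then, are a little off and sometimes report something else, mostly with a low value. They report only what shows in the picture. A call takes as long as a camera call. They do not tell look-alikes from the thing itself.
- search_frame(picture, target): "bbox" ([left, top, right, bottom] in pixels, round what is visible of it).
- outline_of(picture, target): "region" (420x560 bool, what is visible of it) and "bbox" ([left, top, right, bottom] in pixels, round what is visible of it).
The state is a dict: "time_s": time; "joints": joint angles; "qd": joint speeds; "joint_torque": joint torques, N m; "tcp_pos": TCP position; "eef_rot": TCP orientation; "contact_force": force on the tool from outside, world axes, zero at the start; "moment": the same for the moment, N m; "gripper_width": finger opening in m; "gripper_force": force on a finger pad.
Only numpy, scipy, OpenCV 4.12 (cv2) and the standard library are available. Lean on these libraries where they do the work, as an engineer would, in place of code of your own. Each camera call takes 0.05 s, during which the arm holds its last target. There are 200 camera calls.

## Working session

There is one attempt and no reset: what is moved stays moved. The work goes in short steps, Python scripts to look and compute and a shell command to move; the robot and the scene stay as the last step left them, time stands still between calls to the robot, and variables do not carry over. Pictures are saved under pics/ and viewed, at most 12 in all, crops included, and the job is handed in when it is done.

```bash
ls; mkdir -p pics; cat > h.py <<'E'
import numpy as np, cv2
from plant import r, capture, close_job, search_frame, outline_of
def save(c,n,box=None,s=1):
    f=c["frame"]
    if box: f=f[box[1]:box[3],box[0]:box[2]]
    f=cv2.resize(f,None,fx=s,fy=s,interpolation=cv2.INTER_CUBIC)
    cv2.imwrite("pics/"+n,f[:,:,::-1])
def proj(c,P):
    R=np.array(c["rotation"]);p=(np.atleast_2d(P)-c["origin"])@R
    m=p[:,:2]/p[:,2:];r2=(m**2).sum(1,keepdims=True);m=m*(1+c["k1"]*r2)
    K=np.array(c["K"]);return m*[K[0,0],K[1,1]]+K[:2,2]
def ray(c,uv):
    K=np.array(c["K"]);d=(np.atleast_2d(uv)-K[:2,2])/[K[0,0],K[1,1]];m=d.copy()
    for _ in range(20): m=d/(1+c["k1"]*(m**2).sum(1,keepdims=True))
    return np.c_[m,np.ones(len(m))]@np.array(c["rotation"]).T
def onz(c,uv,z):
    v=ray(c,uv);o=np.array(c["origin"]);return o+v*((z-o[2])/v[:,2:])
E
python3 - <<'E'
from h import *
S=capture("scene");D=capture("side")
for n,c in(("scene",S),("side",D)):
    print(n,np.round(c["origin"],3),np.round(c["rotation"],2).tolist(),c["K"][0][0],c["k1"])
    for t in["probe","stand","chamber","port","block","beaker","dish","bottle_a","tipbox","screwdriver"]:
        print(t,[(np.round(d["bbox"]).tolist(),round(d["conf"],2)) for d in search_frame(c,t)][:4])
im=np.vstack([S["frame"],D["frame"]])
cv2.imwrite("pics/a.png",cv2.resize(np.hstack([S["frame"],D["frame"]]),(800,300),interpolation=cv2.INTER_AREA)[:,:,::-1])
save(S,"s.png",None,1.42);save(D,"d.png",None,1.42)
E
```

```text
pics
scene [ 1.238 -0.748  1.258] [-139.93, 0.62, 42.42] 537.6523911437989 0.06522739508481801
probe [([221.0, 160.0, 238.0, 207.0], 0.84), ([190.0, 167.0, 210.0, 212.0], 0.8)]
stand [([196.0, 222.0, 245.0, 261.0], 0.64)]
chamber [([288.0, 140.0, 352.0, 199.0], 0.64), ([342.0, 150.0, 352.0, 159.0], 0.23)]
port [([326.0, 182.0, 331.0, 188.0], 0.55)]
block []
beaker [([308.0, 203.0, 325.0, 235.0], 0.55)]
dish [([252.0, 181.0, 273.0, 198.0], 0.68)]
bottle_a [([280.0, 196.0, 292.0, 220.0], 0.75), ([183.0, 291.0, 202.0, 318.0], 0.67)]
tipbox [([346.0, 104.0, 388.0, 144.0], 0.7)]
screwdriver [([127.0, 247.0, 136.0, 292.0], 0.53)]
side [0.294 0.685 0.861] [-136.83, 0.82, -161.36] 402.88359037516574 -0.09027168229885023
probe [([313.0, 174.0, 337.0, 225.0], 0.95), ([303.0, 142.0, 316.0, 183.0], 0.58), ([334.0, 155.0, 356.0, 205.0], 0.57)]
stand [([284.0, 161.0, 320.0, 206.0], 0.89), ([213.0, 286.0, 226.0, 298.0], 0.66)]
chamber [([210.0, 244.0, 282.0, 314.0], 0.56), ([303.0, 145.0, 317.0, 182.0], 0.21)]
port [([220.0, 244.0, 226.0, 254.0], 0.45)]
block [([212.0, 287.0, 226.0, 300.0], 0.57)]
beaker [([215.0, 199.0, 238.0, 233.0], 0.61)]
dish [([284.0, 236.0, 307.0, 252.0], 0.73)]
bottle_a [([285.0, 132.0, 300.0, 152.0], 0.7), ([260.0, 214.0, 273.0, 237.0], 0.64)]
tipbox [([178.0, 354.0, 232.0, 420.0], 0.81)]
screwdriver [([344.0, 138.0, 360.0, 159.0], 0.55)]
```

View pics/s.png

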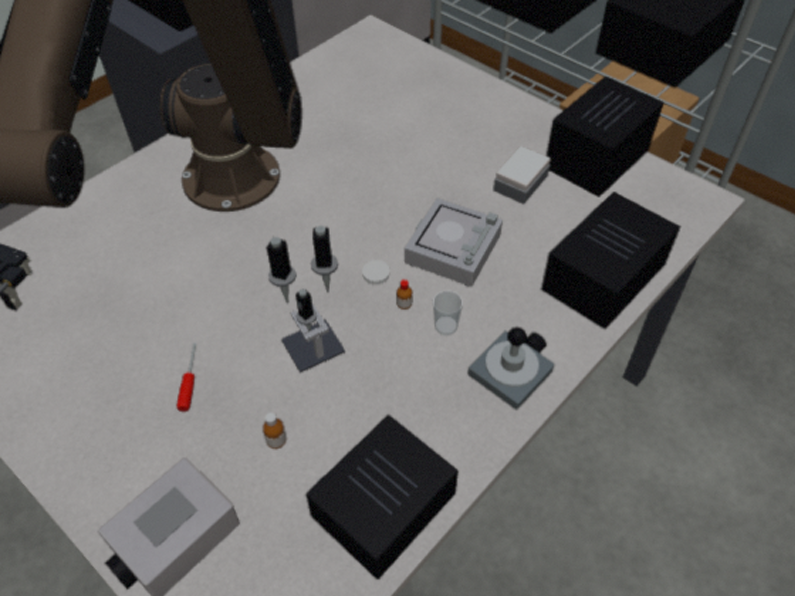

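View pics/d.png

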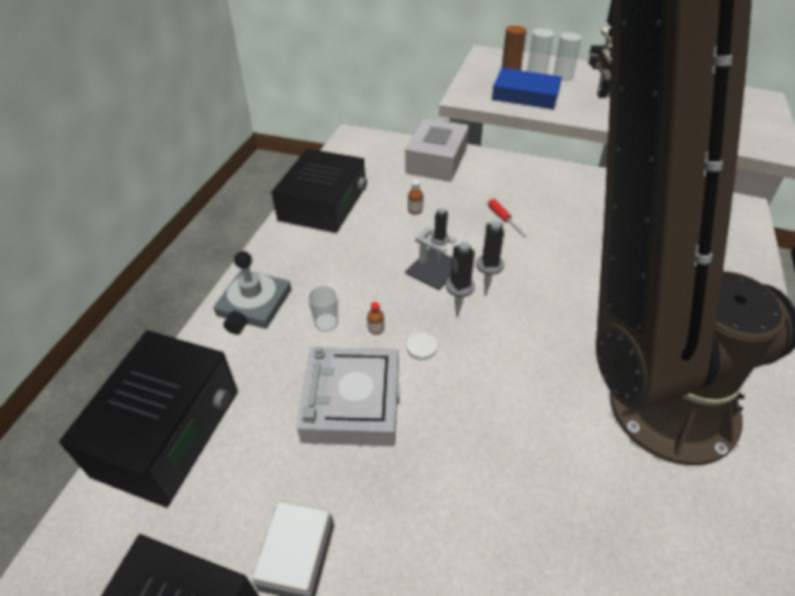

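```bash
python3 - <<'E'
s=open('h.py').read()
s=s.replace('import numpy as np, cv2','import numpy as np, cv2\nfrom scipy.spatial.transform import Rotation as Ro\ndef RM(c): return Ro.from_euler("xyz",c["rotation"],degrees=True).as_matrix()')
s=s.replace('R=np.array(c["rotation"])','R=RM(c)').replace('np.array(c["rotation"]).T','RM(c).T')
open('h.py','w').write(s)
E
python3 - <<'E'
from h import *
import pickle
S=capture("scene");D=capture("side")
pickle.dump((S,D),open("sd.pkl","wb"))
print(np.round(onz(S,[[220,245]],0),3), np.round(onz(D,[[302,195]],0),3))
a=cv2.resize(S["frame"][135:265,175:360],(400,281),interpolation=cv2.INTER_CUBIC)
def C(c,x,y): return cv2.resize(c["frame"][y:y+100,x:x+133],(400,300),interpolation=cv2.INTER_CUBIC)
im=np.vstack([np.hstack([C(S,170,150),C(S,260,120)]),np.hstack([C(D,260,130),C(D,180,220)])])
cv2.imwrite("pics/b.png",im[:,:,::-1])
E
```

```text
[[ 0.511 -0.215  0.   ]] [[ 0.513 -0.185  0.   ]]
```

View pics/b.png

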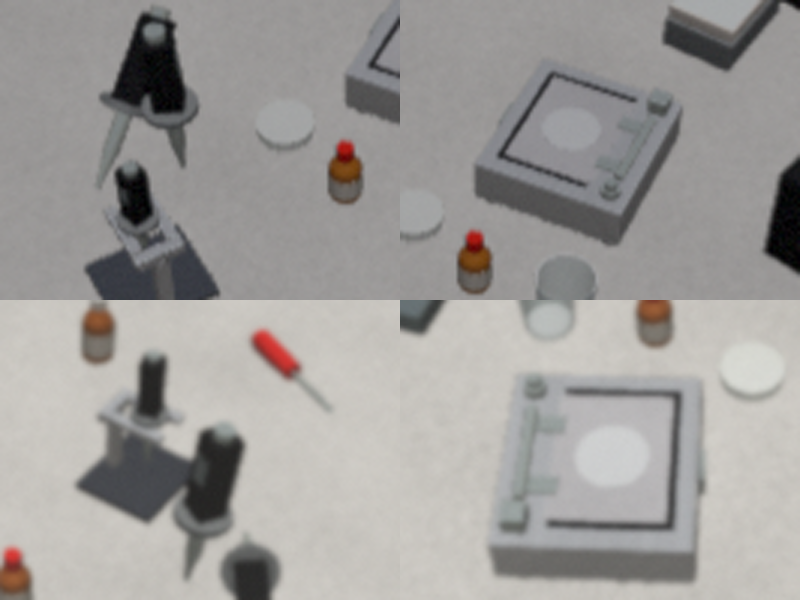

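```bash
cat > fit.py <<'E'
from h import *
import pickle
from scipy.optimize import least_squares
S,D=pickle.load(open("sd.pkl","rb"))
q=[(S,[[322.3,181.7],[293.3,172],[310.3,144.3],[339,153]]),(D,[[235.7,250.3],[273,251],[270.7,295.7],[229,294.3]])]
def W(p,L): c,s=np.cos(p[2]),np.sin(p[2]);L=np.array(L,float);return np.c_[p[0]+c*L[:,0]-s*L[:,1],p[1]+s*L[:,0]+c*L[:,1],L[:,2]]
for sg in(1,-1):
    L=[[.035,sg*.065,.06],[-.06,sg*.065,.06],[-.06,-sg*.065,.06],[.035,-sg*.065,.06]]
    for y in(0,1.6,3.1,-1.6):
        f=least_squares(lambda p:np.concatenate([(proj(c,W(p,L))-u).ravel() for c,u in q]),[.6,.1,y])
        if f.cost<100: print(sg,np.round(f.x,4),np.degrees(f.x[2]),f.cost,np.round(f.fun,1));print(np.round(W(f.x,L),4))
E
python3 fit.py; python3 - <<'E'
from h import *
S=capture("scene");D=capture("side")
for c in(S,D):
    print([(np.round(d["bbox"]).tolist(),round(d["conf"],2)) for d in search_frame(c,"probe")], [(np.round(d["bbox"]).tolist(),round(d["conf"],2)) for d in search_frame(c,"stand")])
def C(c,x,y): return cv2.resize(c["frame"][y:y+100,x:x+80],(400,500),interpolation=cv2.INTER_CUBIC)
cv2.imwrite("pics/c.png",np.hstack([C(S,180,165),C(D,275,135)])[:,:,::-1])
E
```

```text
-1 [0.5517 0.1743 0.287 ] 16.44129689250009 2.025479531421236 [-0.7 -0.2 -0.6 -0.5 -0.3 -0.  -1.1  0.4 -0.8  0.1 -0.6  0.2 -0.7 -0.
  0.   0.2]
[[0.6036 0.1219 0.06  ]
 [0.5125 0.095  0.06  ]
 [0.4757 0.2197 0.06  ]
 [0.5668 0.2466 0.06  ]]
-1 [0.5517 0.1743 0.287 ] 16.44129706439304 2.0254795314211553 [-0.7 -0.2 -0.6 -0.5 -0.3 -0.  -1.1  0.4 -0.8  0.1 -0.6  0.2 -0.7 -0.
  0.   0.2]
[[0.6036 0.1219 0.06  ]
 [0.5125 0.095  0.06  ]
 [0.4757 0.2197 0.06  ]
 [0.5668 0.2466 0.06  ]]
-1 [0.5517 0.1743 0.287 ] 16.44129684722034 2.0254795314212877 [-0.7 -0.2 -0.6 -0.5 -0.3 -0.  -1.1  0.4 -0.8  0.1 -0.6  0.2 -0.7 -0.
  0.   0.2]
[[0.6036 0.1219 0.06  ]
 [0.5125 0.095  0.06  ]
 [0.4757 0.2197 0.06  ]
 [0.5668 0.2466 0.06  ]]
-1 [0.5517 0.1743 0.287 ] 16.44129708276516 2.0254795314212237 [-0.7 -0.2 -0.6 -0.5 -0.3 -0.  -1.1  0.4 -0.8  0.1 -0.6  0.2 -0.7 -0.
  0.   0.2]
[[0.6036 0.1219 0.06  ]
 [0.5125 0.095  0.06  ]
 [0.4757 0.2197 0.06  ]
 [0.5668 0.2466 0.06  ]]
[([209.0, 161.0, 243.0, 195.0], 0.64), ([213.0, 158.0, 236.0, 207.0], 0.57), ([208.0, 203.0, 225.0, 233.0], 0.51)] [([197.0, 218.0, 244.0, 262.0], 0.73)]
[([330.0, 209.0, 358.0, 266.0], 0.89), ([323.0, 173.0, 350.0, 224.0], 0.76), ([301.0, 143.0, 317.0, 182.0], 0.68)] [([286.0, 163.0, 324.0, 203.0], 0.8)]
```

View pics/c.png

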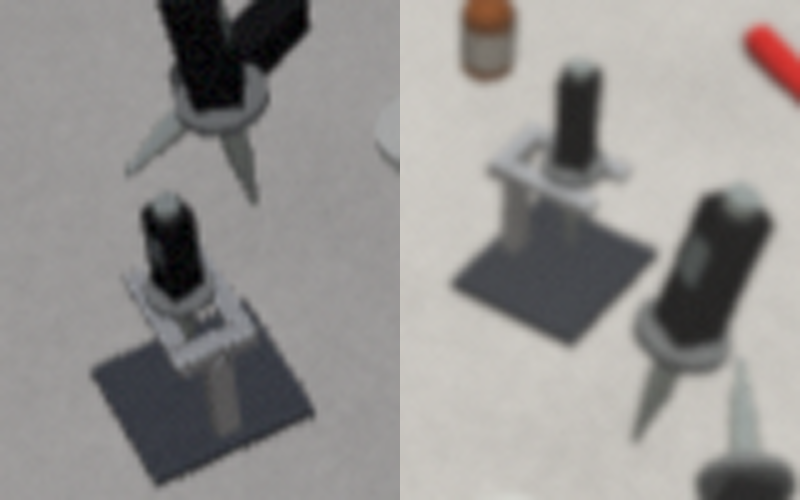

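```bash
cat > fs.py <<'E'
from h import *
import pickle
from scipy.optimize import least_squares
S,D=pickle.load(open("sd.pkl","rb"))
def W(p,L): c,s=np.cos(p[2]),np.sin(p[2]);L=np.array(L,float);return np.c_[p[0]+c*L[:,0]-s*L[:,1],p[1]+s*L[:,0]+c*L[:,1],L[:,2]]
for sg in(1,-1):
  for y in(0,1.6,3.1,-1.6):
    def F(p):
        e=p[3];b=p[4]
        s=[[-.025,-.024*sg,.09],[e,-.024*sg,.09],[e,.024*sg,.09],[b-.045,-.05*sg,.01],[b+.045,-.05*sg,.01],[b+.045,.05*sg,.01]]
        d=[[e,.024*sg,.09],[e,-.024*sg,.09],[-.025,.024*sg,.09],[-.025,-.024*sg,.09],[b+.045,.05*sg,.01],[b-.045,.05*sg,.01],[b-.045,-.05*sg,.01]]
        return np.r_[(proj(S,W(p,s))-[[205.4,220.6],[216,236.6],[231.6,229],[198.4,239.4],[211.4,262],[242.6,247.6]]).ravel(),(proj(D,W(p,d))-[[293,168],[302,160.6],[314,176.4],[320.6,169],[285.6,192],[309.4,204],[326,186]]).ravel()]
    f=least_squares(F,[.5,-.2,y,.035,0])
    if f.cost<100:print(sg,np.round(f.x,4),np.degrees(f.x[2]),f.cost,np.round(f.fun,1).tolist())
print("cap",onz(S,[[214.2,206]],.166),onz(D,[[311,147.5]],.166))
E
python3 fs.py
```

```text
1 [ 0.4997 -0.207  -0.2967  0.0425  0.0107] -17.001548018771807 12.991278125596718 [-0.9, -1.2, -0.6, -0.1, -0.2, 0.1, -0.4, -1.3, 0.5, -1.2, 1.3, -2.2, 0.0, -0.1, -0.1, -1.1, -1.5, 0.2, 0.5, -1.3, -1.3, -1.1, -0.3, -1.3, 0.2, -1.9]
1 [ 0.4997 -0.207  -0.2967  0.0425  0.0107] -17.001555299108084 12.991278125598559 [-0.9, -1.2, -0.6, -0.1, -0.2, 0.1, -0.4, -1.3, 0.5, -1.2, 1.3, -2.2, 0.0, -0.1, -0.1, -1.1, -1.5, 0.2, 0.5, -1.3, -1.3, -1.1, -0.3, -1.3, 0.2, -1.9]
1 [ 0.4997 -0.207   5.9865  0.0425  0.0107] 342.99844803078935 12.991278125585499 [-0.9, -1.2, -0.6, -0.1, -0.2, 0.1, -0.4, -1.3, 0.5, -1.2, 1.3, -2.2, 0.0, -0.1, -0.1, -1.1, -1.5, 0.2, 0.5, -1.3, -1.3, -1.1, -0.3, -1.3, 0.2, -1.9]
1 [ 0.4997 -0.207  -0.2967  0.0425  0.0107] -17.001560280991757 12.991278125626067 [-0.9, -1.2, -0.6, -0.1, -0.2, 0.1, -0.4, -1.3, 0.5, -1.2, 1.3, -2.2, 0.0, -0.1, -0.1, -1.1, -1.5, 0.2, 0.5, -1.3, -1.3, -1.1, -0.3, -1.3, 0.2, -1.9]
cap [[ 0.50496501 -0.20963788  0.166     ]] [[ 0.50010984 -0.21032934  0.166     ]]
```

```bash
python3 -m creep '[[87.6,0.6,1,0.7,0,0,0],[87.6,0.6,1,0.7,0,0,0],[87.6,0.6,1,0.7,0,0,0],[87.6,0.6,1,0.7,0,0,0],[87.6,0.6,1,0.6,0,0,0],[87.6,0.6,1,0,0,0,0],[87.6,0.6,1,0,0,0,0],[87.6,0.6,1,0,0,0,0]]'; python3 -m creep '[[87.6,0.6,1,0,0,0,0],[87.6,0.6,1,0,0,0,0],[87.6,0.6,1,0,0,0,0],[87.6,0.6,1,0,0,0,0],[87.6,0.6,1,0,0,0,0],[87.6,0.6,1,0,0,0,0],[87.6,0,0,0,0,0,0],[87.6,0,0,0,0,0,0]]'
python3 - <<'E'
from h import *
c=capture("wrist");print(c["origin"],c["rotation"],r.get_state()["tcp_pos"],r.get_state()["eef_rot"],c["K"][0][0],c["k1"])
save(c,"w1.png",None,1.42)
E
```

```text
time_s: 2.17
tcp_pos: [0.3392, -0.4374, 0.3121]
eef_rot: [-179.9, 0.0, -161.1]
contact_force: [0.7, 0.6, -0.3]
gripper_width: 0.0876
gripper_force: 0.0
time_s: 2.83
tcp_pos: [0.4293, -0.2874, 0.3118]
eef_rot: [-180.0, 0.0, -160.9]
contact_force: [0.2, -0.7, 1.1]
gripper_width: 0.0875
gripper_force: 0.0
[ 0.34974166 -0.31452897  0.4701117 ] [1.61877022e+02 1.60298581e-02 1.09039163e+02] [ 0.42881411 -0.2881716   0.31174679] [-1.79988147e+02  9.79760576e-03 -1.61010808e+02] 320.00012293558757 -0.0016626129954717917
```

View pics/w1.png

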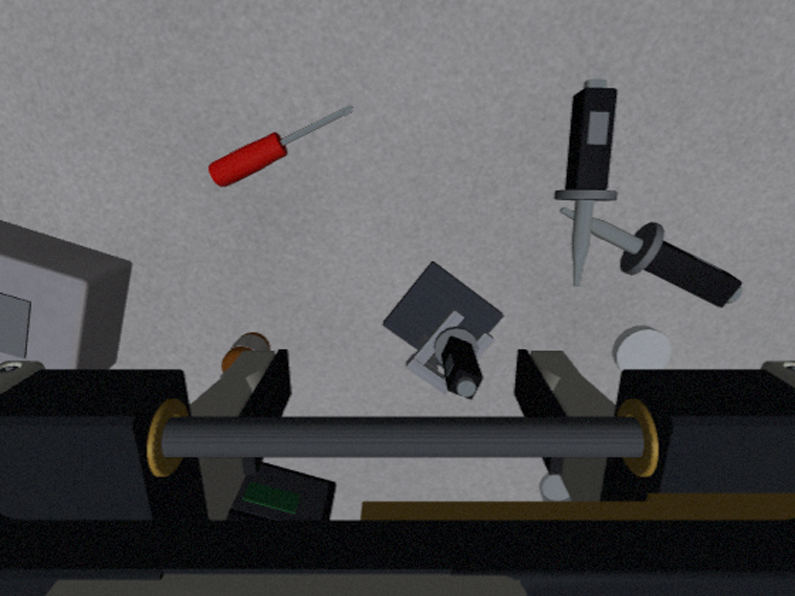

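```bash
python3 -m creep '[[87.6,0.8,0.4,0,0,0,-6],[87.6,0.8,0.4,0,0,0,-6],[87.6,0.8,0.4,0,0,0,-6],[87.6,0.8,0.4,0,0,0,-6],[87.6,0.8,0.4,0,0,0,-6],[87.6,0.8,0.4,0,0,0,-6],[87.6,0,0,0,0,0,0],[87.6,0,0,0,0,0,0]]'
python3 - <<'E'
from h import *
import pickle
c=capture("wrist");pickle.dump(c,open("w2.pkl","wb"));print(c["origin"],c["rotation"],r.get_state()["tcp_pos"],r.get_state()["eef_rot"])
print(proj(c,[[.5,-.207,.09],[.5,-.21,.166]]))
p=proj(c,[[.5,-.207,.09]])[0].astype(int);x=max(0,p[0]-90);y=max(0,p[1]-75);print(x,y)
save(c,"w2.png",(x,y,x+180,y+135),4.4)
E
```

```text
time_s: 3.55
tcp_pos: [0.5487, -0.2291, 0.3107]
eef_rot: [-180.0, -0.1, 162.9]
contact_force: [-0.4, -0.5, -0.1]
gripper_width: 0.0876
gripper_force: 0.0
[ 0.46860257 -0.2036303   0.46921332] [1.61978854e+02 3.34958071e-02 7.29163302e+01] [ 0.54816079 -0.22935683  0.31106673] [-1.79980870e+02 -6.16310567e-02  1.62954370e+02]
[[288.51073431 128.51817185]
 [286.68503059 136.314635  ]]
198 53
```

View pics/w2.png

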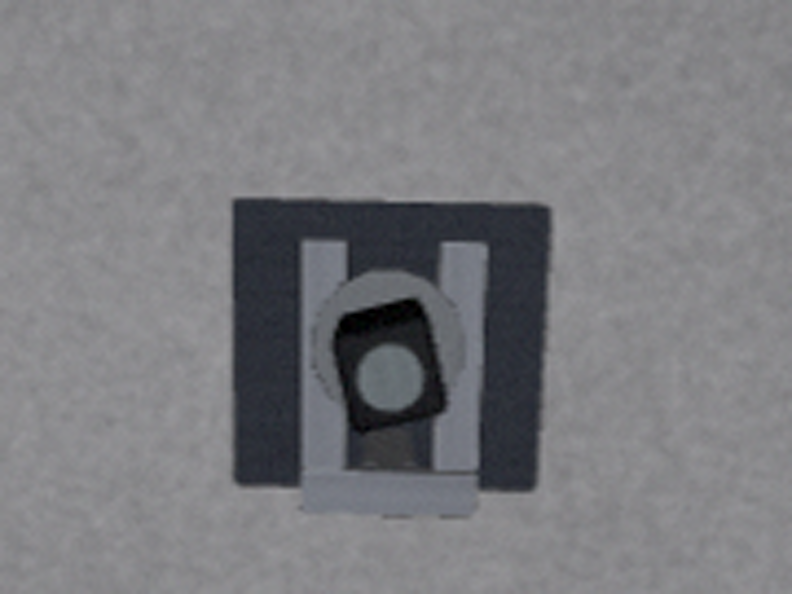

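```bash
python3 - <<'E'
from h import *
import pickle
c=pickle.load(open("w2.pkl","rb"))
f=lambda p,z:np.round(onz(c,np.array(p)/4.4+[198,53]-0.5+0.5/4.4,z),4)
print("cap",f([[391,378]],.166),"collar",f([[389,345]],.096))
t=f([[302,241],[347,241],[440,243],[487,243]],.09);print(t)
b=f([[303,514],[478,515]],.09);print(b)
n=f([[346,469],[433,469]],.09);print(n)
e=f([[358,430],[443,408]],.16)[:,:2];d=e[1]-e[0];print("grip ang",np.degrees(np.arctan2(d[1],d[0])),np.linalg.norm(d))
for p,q in((t[0],f([[301,470]],.09)[0]),(t[3],f([[480,470]],.09)[0]),(t[0],t[3])):
  d=q-p;print(np.degrees(np.arctan2(d[1],d[0])),np.linalg.norm(d))
u=np.array([np.cos(np.radians(-17)),np.sin(np.radians(-17))])
m=t[:,:2].mean(0);print("origin from tips",m+.025*u)
E
```

```text
cap [[ 0.5019 -0.2108  0.166 ]] collar [[ 0.5013 -0.2105  0.096 ]]
[[ 0.4702 -0.2244  0.09  ]
 [ 0.4736 -0.2133  0.09  ]
 [ 0.4811 -0.1905  0.09  ]
 [ 0.4847 -0.1789  0.09  ]]
[[ 0.5382 -0.2462  0.09  ]
 [ 0.5526 -0.2006  0.09  ]]
[[ 0.5299 -0.2313  0.09  ]
 [ 0.5368 -0.2088  0.09  ]]
grip ang 87.60157866590743 0.019116746585127898
-18.25189583707856 0.05938787755089413
-17.60374112919092 0.05885618064400707
72.32389130134652 0.04775458093209487
origin from tips [ 0.50130762 -0.20908429]
```

```bash
python3 -m creep '[[87.6,-0.62,0.25,0,0,0,4.8],[87.6,-0.62,0.25,0,0,0,4.8],[87.6,-0.62,0.25,0,0,0,4.8],[87.6,0,0,-1,0,0,0],[87.6,0,0,-1,0,0,0],[87.6,0,0,-1,0,0,0],[87.6,0,0,0,0,0,0],[87.6,0,0,0,0,0,0]]'
python3 - <<'E'
from h import *
print(r.get_state()["tcp_pos"],r.get_state()["eef_rot"])
E
```

```text
time_s: 4.27
tcp_pos: [0.5008, -0.2107, 0.2365]
eef_rot: [-180.0, -0.1, 177.3]
contact_force: [0.0, 0.2, 0.2]
gripper_width: 0.088
gripper_force: 0.0
[ 0.50080745 -0.21071125  0.23652607] [-1.79978188e+02 -1.10252562e-01  1.77294489e+02]
```

```bash
python3 -m creep '[[87.6,0.01,0,-0.9,0,0,0],[87.6,0.01,0,-0.9,0,0,0],[87.6,0,0,-0.9,0,0,0],[60,0,0,-0.9,0,0,0],[60,0,0,-0.8,0,0,0],[50,0,0,-0.42,0,0,0],[40,0,0,0,0,0,0],[30,0,0,0,0,0,0]]' 20;  python3 -m creep '[[24,0,0,0,0,0,0],[20,0,0,0,0,0,0],[18,0,0,0,0,0,0],[16,0,0,0,0,0,0],[16,0,0,0,0,0,0],[16,0,0,0,0,0,0],[16,0,0,0,0,0,0],[16,0,0,0,0,0,0]]' 20
```

```text
time_s: 4.93
tcp_pos: [0.5034, -0.2103, 0.1173]
eef_rot: [-180.0, 0.1, 177.3]
contact_force: [-0.3, 0.7, -0.4]
gripper_width: 0.0601
gripper_force: 0.0
time_s: 5.6
tcp_pos: [0.5028, -0.2099, 0.1164]
eef_rot: [-180.0, 0.0, 177.3]
contact_force: [-0.5, 0.8, 4.9]
gripper_width: 0.0219
gripper_force: 20.0
```

```bash
python3 -m creep '[[16,0,0,0.3,0,0,0],[16,0,0,0.6,0,0,0],[16,0,0,0.7,0,0,0],[16,0,0,0.8,0,0,0],[16,0,0,0.8,0,0,0],[16,0,0,0.8,0,0,0],[16,0,0,0,0,0,0],[16,0,0,0,0,0,0]]'
python3 - <<'E'
from h import *
import pickle
S=capture("scene");D=capture("side");w=capture("wrist");pickle.dump((S,D,w),open("l.pkl","wb"))
s=r.get_state();print(s["tcp_pos"],s["eef_rot"],s["contact_force"])
t=np.array(s["tcp_pos"])-[0,0,.0865];a=proj(S,t)[0];b=proj(D,t)[0];print(a,b)
def C(c,p,w_=100,h=112):
    x,y=(p-[w_/2,h*.6]).astype(int);print(x,y);return cv2.resize(c["frame"][y:y+h,x:x+w_],(400,448),interpolation=cv2.INTER_CUBIC)
cv2.imwrite("pics/l.png",np.hstack([C(S,a),C(D,b)])[:,:,::-1])
E
```

```text
time_s: 6.27
tcp_pos: [0.5031, -0.2098, 0.2173]
eef_rot: [180.0, 0.1, 177.3]
contact_force: [-0.4, 0.1, -1.0]
gripper_width: 0.0218
gripper_force: 20.0
[ 0.5019037  -0.20966065  0.21510644] [ 1.79976323e+02 -9.55329520e-02  1.77287192e+02] [-0.25345986  0.66735549 -0.17100256]
[214.81424733 214.24011716] [309.7121913  157.94679223]
164 147
259 90
```

View pics/l.png

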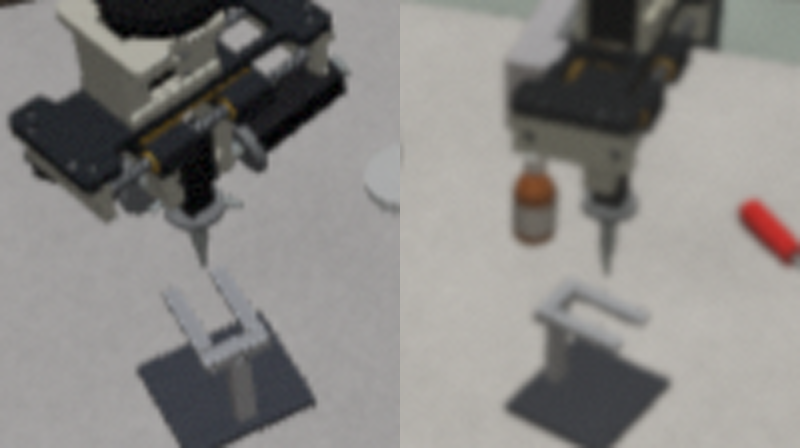

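```bash
python3 -m creep '[[16,0.25,0.5,0,0,0,0],[16,0.25,1,0,0,0,0],[16,0.25,1,0,0,0,0],[16,0.25,1,0,0,0,0],[16,0.25,1,0,0,0,0],[16,0.25,1,0,0,0,0],[16,0.25,1,0,0,0,0],[16,0.25,1,0,0,0,0]]'; python3 -m creep '[[16,0.25,1,0,0,0,0],[16,0.25,1,0,0,0,0],[16,0.25,1,0,0,0,0],[16,0.25,1,0,0,0,0],[16,0.25,1,0,0,0,0],[16,0.25,1,0,0,0,0],[16,0.25,1,0,0,0,0],[16,0.25,0.7,0,0,0,0]]';python3 -m creep '[[16,0,0,0,0,0,0],[16,0,0,0,0,0,0],[16,0,0,0,0,0,0]]'
python3 - <<'E'
from h import *
import pickle
S=capture("scene");D=capture("side");w=capture("wrist")
s=r.get_state();pickle.dump((S,D,w,s),open("m.pkl","wb"));print(s["tcp_pos"],s["eef_rot"],s["contact_force"])
c,sn=np.cos(.287),np.sin(.287)
P=[[.5517+c*x-sn*y,.1743+sn*x+c*y,.06] for x,y in((.035,-.065),(-.06,-.065),(-.06,.065),(.035,.065))]
print(proj(w,P)); 
t=np.array(s["tcp_pos"])-[0,0,.0865];print(t,proj(S,t),proj(D,t),proj(w,t))
save(w,"m.png",None,1.42)
E
```

```text
time_s: 7.08
tcp_pos: [0.5524, -0.0206, 0.2152]
eef_rot: [-180.0, -0.1, 177.3]
contact_force: [0.1, -0.1, -0.6]
gripper_width: 0.0217
gripper_force: 20.0
time_s: 7.75
tcp_pos: [0.6024, 0.1726, 0.2149]
eef_rot: [-180.0, -0.1, 177.4]
contact_force: [-0.3, -0.3, -1.2]
gripper_width: 0.0221
gripper_force: 20.0
time_s: 8.0
tcp_pos: [0.6022, 0.17, 0.2154]
eef_rot: [-180.0, -0.1, 177.3]
contact_force: [0.4, 0.1, -0.3]
gripper_width: 0.022
gripper_force: 20.0
[0.60240764 0.16933915 0.21609874] [-1.79996277e+02 -7.48681031e-03  1.77241685e+02] [ 0.04588836 -1.78701326 -0.4025126 ]
[[236.06648003 190.52741456]
 [198.16417229  97.73315029]
 [332.04845637  47.13400452]
 [359.6835306  148.35913332]]
[0.60240764 0.16933915 0.12959874] [[332.88649848 156.37584175]] [[224.96760062 247.24460362]] [[282.35726507 209.45935563]]
```

View pics/m.png

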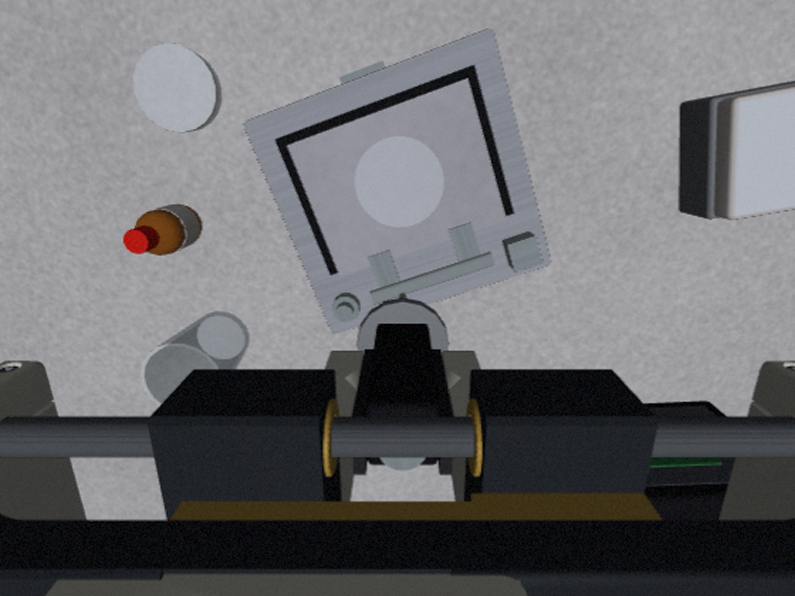

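```bash
python3 - <<'E'
from h import *
import pickle
from scipy.optimize import least_squares
S,D,w,s=pickle.load(open("m.pkl","rb"))
g=w["frame"].max(2).astype(float)
m=np.zeros(g.shape,np.uint8);cv2.fillPoly(m,[np.array([[190,95],[335,40],[368,155],[352,158],[325,70],[215,110],[245,193],[228,198]])],1)
v,u=np.nonzero((g<60)&(m>0));print(len(u))
X=onz(w,np.c_[u,v],.06)[:,:2]
def loc(p,X): c,sn=np.cos(p[2]),np.sin(p[2]);d=X-p[:2];return np.c_[d@[c,sn],d@[-sn,c]]
def F(p):
    q=loc(p,X);a=np.abs(q[:,1])-.065;b=q[:,0]+.06
    return np.where((np.abs(b)<np.abs(a)),b,a)
f=least_squares(F,[.5517,.1743,.287],loss="soft_l1",f_scale=.003);p=f.x
q=loc(p,X);print(p,np.degrees(p[2]),"rms mm",1e3*np.sqrt((F(p)**2).mean()),"ends",q[q[:,1]<-.06][:,0].max(),q[q[:,1]>.06][:,0].max())
c,sn=np.cos(p[2]),np.sin(p[2])
print("wrist",np.round([[p[0]+c*x-sn*y,p[1]+sn*x+c*y] for x,y in((.035,-.065),(-.06,-.065),(-.06,.065),(.035,.065))],4))
t=onz(w,[[403/1.42-.15,296/1.42-.15]],.1296);print("tip",t)
E
```

```text
2022
[0.55364355 0.17328949 0.28314691] 16.223123164188788 rms mm 1.516343776409437 ends 0.03476299721506939 0.03481603798122909
wrist [[0.6054 0.1207]
 [0.5142 0.0941]
 [0.4779 0.2189]
 [0.5691 0.2455]]
tip [[0.60146928 0.17043259 0.1296    ]]
```

```bash
python3 -m creep '[[16,0.04,-0.66,0,0,0,0],[16,0.04,-0.66,0,0,0,0],[16,0.04,-0.66,0,0,0,0],[16,0,0,-0.9,0,0,0],[16,0,0,-0.9,0,0,0],[16,0,0,-0.6,0,0,0],[16,0,0,-0.1,0,0,0],[16,0,0,0,0,0,0]]';python3 -m creep '[[16,0,0,0,0,0,0],[16,0,0,0,0,0,0]]'
python3 - <<'E'
from h import *
P=[];Fz=[]
for i in range(6):
    c=capture(["wrist","scene","side"][i%3]);s=r.get_state();P.append(s["tcp_pos"]);Fz.append(s["contact_force"])
    if i==0:w=c
print(np.mean(P,0),np.std(P,0),np.mean(Fz,0),np.std(Fz,0))
t=np.mean(P,0)-[.0005,-.0007,.0864]
print(proj(w,t),proj(w,[.6054,.1207,.06]))
x,y=(proj(w,t)[0]-[50,40]).astype(int);print(x,y);save(w,"n.png",(x,y,x+100,y+75),6)
E
```

```text
time_s: 8.82
tcp_pos: [0.6051, 0.1191, 0.153]
eef_rot: [-179.9, -0.1, 177.2]
contact_force: [0.3, -0.5, 0.2]
gripper_width: 0.0218
gripper_force: 20.0
time_s: 8.98
tcp_pos: [0.6064, 0.1205, 0.155]
eef_rot: [180.0, 0.1, 177.3]
contact_force: [-0.1, 0.5, -0.9]
gripper_width: 0.0216
gripper_force: 20.0
[0.60600091 0.12080605 0.15452872] [2.15981422e-04 6.41461170e-05 3.46382237e-04] [-0.36401402 -0.07856228 -0.89585939] [0.57635173 0.44979327 0.30963021]
[[283.50736677 207.74119977]] [[282.51827941 204.52485451]]
233 167
```

View pics/n.png

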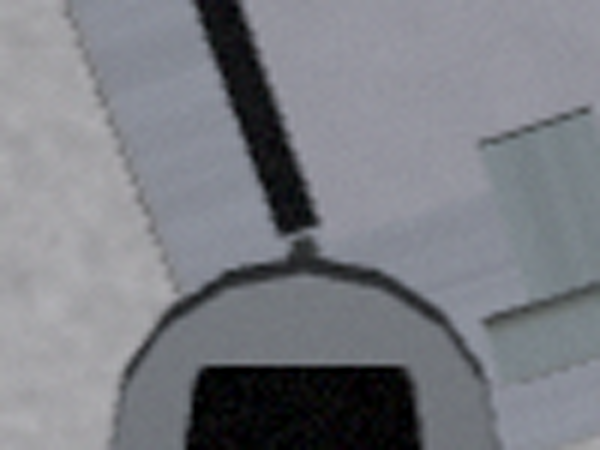

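```bash
python3 -m creep '[[16,0,0,-0.06,0,0,0],[16,0,0,-0.06,0,0,0],[16,0,0,-0.06,0,0,0],[16,0,0,-0.04,0,0,0],[16,0,0,-0.02,0,0,0],[16,0,0,0,0,0,0],[16,0,0,0,0,0,0]]'; for i in 1 2 3; do python3 -m creep '[[16,0,0,-0.02,0,0,0],[16,0,0,0,0,0,0]]' | grep -E 'tcp|contact'; done; cat > a.py <<'E'
from h import *
P=[];Fz=[]
for i in range(4): capture("wrist");s=r.get_state();P.append(s["tcp_pos"]);Fz.append(s["contact_force"])
print(s["time_s"],np.round(np.mean(P,0),4),np.round(np.mean(Fz,0),2))
E
python3 a.py
```

```text
time_s: 9.87
tcp_pos: [0.6056, 0.1207, 0.1475]
eef_rot: [-180.0, -0.0, 177.3]
contact_force: [-0.7, 0.3, -2.1]
gripper_width: 0.0218
gripper_force: 20.0
tcp_pos: [0.6056, 0.1206, 0.1471]
contact_force: [0.5, 0.0, -0.3]
tcp_pos: [0.6056, 0.1206, 0.1465]
contact_force: [-0.7, 0.6, -0.1]
tcp_pos: [0.6057, 0.1206, 0.1463]
contact_force: [-1.4, -1.0, 2.6]
10.5667 [0.6057 0.1206 0.1463] [-0.92 -0.29  1.8 ]
```

```bash
python3 -m creep '[[16,0,0,0.03,0,0,0],[16,0,0,0,0,0,0],[16,-0.04,-0.012,0,0,0,0],[16,-0.08,-0.024,0,0,0,0],[16,-0.096,-0.028,0,0,0,0],[16,-0.096,-0.028,0,0,0,0],[16,-0.096,-0.028,0,0,0,0],[16,-0.096,-0.028,0,0,0,0]]' | grep -E 'tcp|contact'
for i in 1 2; do python3 -m creep '[[16,-0.096,-0.028,0,0,0,0],[16,-0.096,-0.028,0,0,0,0],[16,-0.096,-0.028,0,0,0,0],[16,-0.096,-0.028,0,0,0,0],[16,-0.096,-0.028,0,0,0,0],[16,-0.096,-0.028,0,0,0,0],[16,-0.096,-0.028,0,0,0,0],[16,-0.096,-0.028,0,0,0,0]]' | grep -E 'time|tcp|contact'; done; python3 a.py
```

```text
tcp_pos: [0.5926, 0.1168, 0.1468]
contact_force: [-0.6, 0.5, -1.0]
time_s: 11.9
tcp_pos: [0.5735, 0.1113, 0.1468]
contact_force: [-0.1, 0.1, -1.2]
time_s: 12.57
tcp_pos: [0.5543, 0.1057, 0.1468]
contact_force: [0.0, -0.2, -0.4]
12.7667 [0.5543 0.1057 0.1469] [-0.62  0.13  0.05]
```

```bash
for i in 1 2; do python3 -m creep '[[16,-0.098,-0.03,0,0,0,0],[16,-0.098,-0.03,0,0,0,0],[16,-0.098,-0.03,0,0,0,0],[16,-0.098,-0.03,0,0,0,0],[16,-0.098,-0.03,0,0,0,0],[16,-0.098,-0.03,0,0,0,0],[16,-0.098,-0.03,0,0,0,0],[16,-0.098,-0.03,0,0,0,0]]' | grep -E 'time|tcp|contact'; done
for i in 1 2 3; do python3 -m creep '[[16,-0.028,0.096,0,0,0,0],[16,-0.028,0.096,0,0,0,0],[16,-0.028,0.096,0,0,0,0],[16,-0.028,0.096,0,0,0,0],[16,-0.028,0.096,0,0,0,0],[16,-0.028,0.096,0,0,0,0],[16,-0.028,0.096,0,0,0,0],[16,-0.028,0.096,0,0,0,0]]' | grep -E 'time|tcp|contact'; done; python3 - <<'E'
from h import *
w=capture("wrist");t=np.array(r.get_state()["tcp_pos"]);print(t)
a,b=np.array([.5142,.0941]),np.array([.4779,.2189]);d=(b-a)/.13;e=t[:2]+[-.0005,.0007]-a;print("along",e@d,"off",e[0]*d[1]-e[1]*d[0])
p=proj(w,t-[0,0,.0864])[0];x,y=(p-[50,40]).astype(int);save(w,"o.png",(x,y,x+100,y+75),5)
E
```

```text
time_s: 13.43
tcp_pos: [0.5347, 0.0997, 0.1469]
contact_force: [0.0, 0.3, -0.2]
time_s: 14.1
tcp_pos: [0.5151, 0.0937, 0.1468]
contact_force: [0.5, -0.2, 0.6]
time_s: 14.77
tcp_pos: [0.5097, 0.1132, 0.1468]
contact_force: [-0.5, -0.4, -0.1]
time_s: 15.43
tcp_pos: [0.5041, 0.1324, 0.1468]
contact_force: [-0.3, -1.0, -0.9]
time_s: 16.1
tcp_pos: [0.4985, 0.1516, 0.1468]
contact_force: [0.8, 0.7, -1.0]
[0.49848548 0.15184377 0.14679352]
along 0.06063361295380579 off 0.0007533554191543057
```

View pics/o.png

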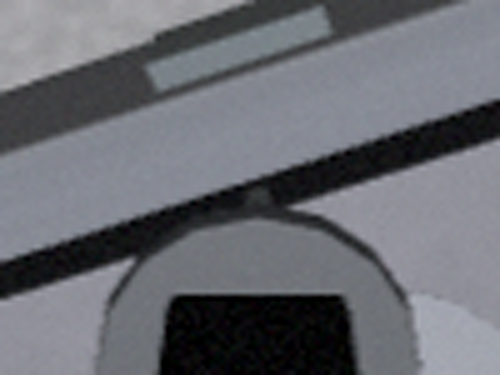

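```bash
for i in 1 2 3; do python3 -m creep '[[16,-0.03,0.098,0,0,0,0],[16,-0.03,0.098,0,0,0,0],[16,-0.03,0.098,0,0,0,0],[16,-0.03,0.098,0,0,0,0],[16,-0.03,0.098,0,0,0,0],[16,-0.03,0.098,0,0,0,0],[16,-0.03,0.098,0,0,0,0],[16,-0.03,0.098,0,0,0,0]]' | grep -E 'time|tcp|contact'; done
python3 -m creep '[[16,-0.03,0.1,0,0,0,0],[16,-0.03,0.1,0,0,0,0],[16,-0.03,0.1,0,0,0,0],[16,0.096,0.028,0,0,0,0],[16,0.096,0.028,0,0,0,0],[16,0.096,0.028,0,0,0,0],[16,0.096,0.028,0,0,0,0],[16,0.096,0.028,0,0,0,0]]' | grep -E 'time|tcp|contact'
for i in 1 2; do python3 -m creep '[[16,0.096,0.028,0,0,0,0],[16,0.096,0.028,0,0,0,0],[16,0.096,0.028,0,0,0,0],[16,0.096,0.028,0,0,0,0],[16,0.096,0.028,0,0,0,0],[16,0.096,0.028,0,0,0,0],[16,0.096,0.028,0,0,0,0],[16,0.096,0.028,0,0,0,0]]' | grep -E 'time|tcp|contact'; done; python3 a.py
```

```text
time_s: 16.82
tcp_pos: [0.4925, 0.1712, 0.1468]
contact_force: [-0.3, -0.2, -0.6]
time_s: 17.48
tcp_pos: [0.4865, 0.1908, 0.1468]
contact_force: [-0.2, 0.3, -1.2]
time_s: 18.15
tcp_pos: [0.4805, 0.2104, 0.1468]
contact_force: [-0.5, -0.1, -0.4]
time_s: 18.82
tcp_pos: [0.4907, 0.2211, 0.1468]
contact_force: [0.2, 0.2, -0.1]
time_s: 19.48
tcp_pos: [0.5097, 0.2268, 0.1468]
contact_force: [0.1, 0.9, -1.6]
time_s: 20.15
tcp_pos: [0.529, 0.2324, 0.1468]
contact_force: [0.4, 0.5, -0.6]
20.35 [0.529  0.2324 0.1467] [-0.1  -0.52 -0.8 ]
```

```bash
for i in 1 2; do python3 -m creep '[[16,0.1,0.03,0,0,0,0],[16,0.1,0.03,0,0,0,0],[16,0.1,0.03,0,0,0,0],[16,0.1,0.03,0,0,0,0],[16,0.1,0.03,0,0,0,0],[16,0.1,0.03,0,0,0,0],[16,0.1,0.03,0,0,0,0],[16,0.1,0.03,0,0,0,0]]' | grep -E 'time|tcp|contact'; done
python3 -m creep '[[16,0.08,0.02,0,0,0,0],[16,0,0,0,0,0,0],[16,0,0,0,0,0,0],[16,0,0,0.2,0,0,0],[16,0,0,0.6,0,0,0],[16,0,0,0.9,0,0,0],[16,0,0,0.9,0,0,0],[16,0,0,0.2,0,0,0]]' | grep -E 'time|tcp|contact'
python3 a.py
```

```text
time_s: 21.02
tcp_pos: [0.549, 0.2384, 0.1468]
contact_force: [0.7, 0.3, -0.6]
time_s: 21.68
tcp_pos: [0.569, 0.2444, 0.1468]
contact_force: [-0.0, -0.5, -1.2]
time_s: 22.35
tcp_pos: [0.5723, 0.2456, 0.2214]
contact_force: [0.7, -0.2, 1.0]
22.55 [0.5711 0.2451 0.2183] [ 0.03 -0.55 -0.53]
```

```bash
for i in 1 2; do python3 -m creep '[[16,-0.137,-0.91,0,0,0,0],[16,-0.137,-0.91,0,0,0,0],[16,-0.137,-0.91,0,0,0,0],[16,-0.137,-0.91,0,0,0,0],[16,-0.137,-0.91,0,0,0,0],[16,-0.137,-0.91,0,0,0,0],[16,-0.137,-0.91,0,0,0,0],[16,-0.137,-0.91,0,0,0,0]]' | grep -E 'time|tcp|contact'; done
python3 -m creep '[[16,-0.137,-0.91,0,0,0,0],[16,-0.137,-0.91,0,0,0,0],[16,-0.137,-0.91,0,0,0,0],[16,-0.12,-0.56,0,0,0,0],[16,0,0,0,0,0,0],[16,0,0,0,0,0,0],[16,0,0,0,0,0,0]]' | grep -E 'time|tcp|contact'
python3 a.py
```

```text
time_s: 23.22
tcp_pos: [0.5422, 0.0616, 0.2154]
contact_force: [-0.7, -0.5, -0.8]
time_s: 23.88
tcp_pos: [0.5148, -0.1202, 0.2155]
contact_force: [-0.1, 0.8, 0.1]
time_s: 24.47
tcp_pos: [0.5022, -0.2011, 0.216]
contact_force: [0.5, -0.1, -0.4]
24.6667 [ 0.5026 -0.2008  0.2165] [-0.11 -0.32 -0.62]
```

```bash
python3 -m creep '[[16,0,-0.2,0,0,0,0],[16,0,-0.16,0,0,0,0],[16,0,0,-0.4,0,0,0],[16,0,0,-0.6,0,0,0],[16,0,0,-0.6,0,0,0],[16,0,0,-0.6,0,0,0],[16,0,0,-0.6,0,0,0],[16,0,0,-0.5,0,0,0]]' | grep -E 'time|tcp|contact';python3 -m creep '[[16,0,0,-0.3,0,0,0],[16,0,0,-0.2,0,0,0],[16,0,0,-0.1,0,0,0],[16,0,0,-0.05,0,0,0],[16,0,0,0,0,0,0],[16,0,0,0,0,0,0]]' | grep -E 'time|tcp|contact'
python3 a.py
```

```text
time_s: 25.33
tcp_pos: [0.502, -0.2104, 0.1325]
contact_force: [0.4, 0.8, -0.6]
time_s: 25.83
tcp_pos: [0.503, -0.2105, 0.1186]
contact_force: [-0.5, 0.2, -0.6]
26.0333 [ 0.503  -0.2104  0.1186] [ 0.28 -0.48 -0.33]
```

```bash
python3 -m creep '[[16,0,0,-0.03,0,0,0],[16,0,0,-0.03,0,0,0],[16,0,0,0,0,0,0],[16,0,0,0,0,0,0]]' | grep -E 'time|tcp|contact';python3 a.py;python3 -m creep '[[16,0,0,-0.02,0,0,0],[16,0,0,0,0,0,0],[16,0,0,0,0,0,0]]' | grep -E 'time|tcp|contact'
python3 a.py
```

```text
time_s: 26.37
tcp_pos: [0.5026, -0.2104, 0.1165]
contact_force: [-0.2, 0.2, -0.7]
26.5667 [ 0.5026 -0.2104  0.1165] [ 0.05 -0.17 -0.57]
time_s: 26.82
tcp_pos: [0.5027, -0.2104, 0.1164]
contact_force: [-0.7, 1.7, 4.7]
27.0167 [ 0.5027 -0.2104  0.1164] [-1.95  1.84  5.42]
```

Resting on the tines (contact about 6 N). Release gently, then rise.

```bash
python3 -m creep '[[24,0,0,0,0,0,0],[26,0,0,0,0,0,0],[30,0,0,0,0,0,0],[36,0,0,0,0,0,0],[45,0,0,0,0,0,0],[60,0,0,0,0,0,0],[70,0,0,0,0,0,0],[70,0,0,0,0,0,0]]' ;python3 -m creep '[[70,0,0,0.3,0,0,0],[70,0,0,0.6,0,0,0],[70,0,0,0.9,0,0,0],[70,0,0,0.9,0,0,0],[70,0,0,0.9,0,0,0],[70,0,0,0.9,0,0,0],[70,0,0,0.9,0,0,0],[70,0.4,0,0.9,0,0,0]]'
python3 -m creep '[[70,0.8,0,0.5,0,0,0],[70,0.8,0,0.5,0,0,0],[70,0.5,0,0,0,0,0],[70,0,0,0,0,0,0],[70,0,0,0,0,0,0]]' | grep tcp
python3 - <<'E'
from h import *
w=capture("wrist");D=capture("side")
p=proj(w,[.502,-.21,.09])[0].astype(int)
A=lambda f,x,y:cv2.resize(f[y:y+90,x:x+80],(400,450),interpolation=cv2.INTER_CUBIC)
cv2.imwrite("pics/z.png",np.hstack([A(w["frame"],p[0]-40,max(0,p[1]-45)),A(D["frame"],270,130)])[:,:,::-1])
E
```

```text
time_s: 27.68
tcp_pos: [0.5026, -0.2104, 0.116]
eef_rot: [180.0, -0.0, 177.3]
contact_force: [-0.5, -1.5, -0.2]
gripper_width: 0.0572
gripper_force: 0.0
time_s: 28.35
tcp_pos: [0.5114, -0.2104, 0.2758]
eef_rot: [180.0, 0.0, 177.3]
contact_force: [-0.5, -1.1, 0.1]
gripper_width: 0.07
gripper_force: 0.0
tcp_pos: [0.5652, -0.2103, 0.2984]
```

View pics/z.png

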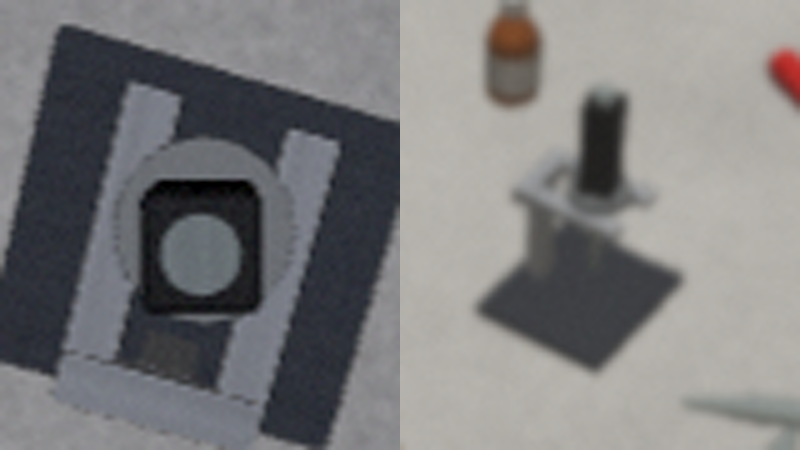

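The probe hangs upright by its collar in the middle of the fork, and the gripper is clear above it.

```bash
python3 -c "
from plant import close_job
print(close_job())"
```

```text
the job is handed in; nothing more can be done
None
```

I traced the seam from the gas fitting to the block at about 3 cm/s and hung the probe upright in its fork again. I handed the job in at about 29 s. The two larger look-alike probes fell over at the start before the arm had moved, and I left them where they fell.

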